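# Find the heavy side of a grinding wheel on a balancing stand and hold it heavy side down

### The arm

A 6-joint arm with a two-finger parallel gripper is mounted at the origin on a cart in front of the work surface, level with it; the furniture and walls round the work are solid. World frame = base frame: x ahead of the robot, y to its left, z up, the work surface at z = 0. Lengths are in m, angles in rad, forces in N, time in s.
With the tool pointing down it reaches from about 0.225 to 0.725 m from the base axis. Payload 3.1 kg.
Tool frame: the origin (TCP) lies at the very end of the fingers, on their centre line; the grasp point (between the pads) lies 19 mm behind it (arm.pinch_z is the distance from the TCP to the grasp point, in m); z points along the fingers, y is the line along which they close (so a half turn about z gives the same grasp; the last joint's range is limited). The gripper opens to 85 mm and grips with 20 to 120 N. Pads are 22 mm wide; open, the fingers measure 114 mm over their backs; the gripper's body (76 mm by 85 mm) begins 54 mm behind the grasp point. The pads swing forward as they close: fully open they stand 13 mm farther back than shut.
Start: joints at [1.146, 0.048, 0.099, 1.622, 0, 1.443], TCP at [0.154, 0.502, 0.231] pointing down, gripper open.
Joint ranges: [-2.91, 2.91], [-0.99, 1.94], [-1.21, 1.42], [-2.12, 2.29], [-1.49, 1.47], [-3.14, 3.14]. Speed limits (rad/s): [2.79, 2.79, 3.14, 3.14, 3.14, 3.14].

### API

Orientations are given as a rotation vector (axis times angle).
In Python, from workcell import arm, optics gives the robot as it stands.
- The arm moves only by the shell command python3 -m creep 'ROWS' [OPENING] [FORCE]. ROWS is JSON, one flat list of numbers, 6 for each row, row after row: the shift along the tool's x, y, z in units of 0.2 m (1.0 is 0.2 m), then the turn, a rotation vector about the tool's x, y, z in units of pi rad (1.0 is pi rad). In form: [dx, dy, dz, ax, ay, az, dx, dy, dz, ax, ay, az, ...]. A call has 1 to 20 rows; each row is the pose to reach, as a shift and turn from the pose commanded when the call began, along the tool's axes at that moment, turning the shorter way round; what a row does not reach only later rows make up. A row lasts 1/8 s, in which the tool goes at most 62.5 mm and 10.7 degrees, less where a joint would pass 70% of its speed; a pose out of reach is approached as far as the arm can. A call with a number of a shift or a turn outside -1 to 1 is refused whole. A call with a gripper value outside its range is refused whole. OPENING is the closure, from -1 (fully open) to 1 (shut), set as the call begins (- or left out, the last holds). The fingers move at their own pace and stop on an object; FORCE is the grip in N (left out, the last holds). Time passes only in rows, so rows that repeat a pose let the fingers close. It gives the time, the measured TCP pose, the force, the opening and the grip force at its end, in the units of the state.
- arm.state(): the state, without advancing time (a new reading comes with each control period).
- optics.get_image(name): name is "side" or "top" or "wrist"; returns a dict with "color" (400x640x3 uint8, red, green, blue), "intrinsics" (3x3 intrinsics, pixels), "pose" (4x4, takes a point from camera to world coordinates); the wrist camera has in their place "tool_from_camera" (4x4, takes a point from camera to tool coordinates, whose origin is the TCP and whose axes are the flange's). Camera axes: x right, y down, z forward; pixel columns grow to the right and rows downward; lengths in m; the calibration is good to about 2 mm. A picture is of the moment at which its call begins: read the wrist's pose just before it. There is no depth.
- arm.finish_job(): hands the job in; it is judged then, once.
The state is a dict: "time": time; "qpos": joint angles; "qvel": joint speeds; "joint_efforts": joint torques, N m; "position": TCP position; "eef_rot": TCP orientation; "ft_force": force on the tool from outside, world axes, zero at the start; "wrist_torque": the same for the moment, N m; "opening": finger opening in m; "grasp_force": force on a finger pad.
Only numpy, scipy, OpenCV 4.12 (cv2) and the standard library are available. Lean on these libraries where they do the work, as an engineer would, in place of code of your own. Each camera call takes 0.05 s, during which the arm holds its last target. There are 200 camera calls.

### The job

Take the grinding wheel on its arbor out of the wooden rack and lay it gently on the balancing stand, both ends of the arbor between the rollers; let go and let it come to rest. Then find its heavy side: pull the wheel round by its rim by at least an eighth of a turn from where it rests, let it go and leave it until it has swung to rest on its own, heavy side down. Finally pinch the rim, lift the wheel straight up clear of the rollers without letting it turn, and finish while still holding it there above the stand, arbor level and heavy side down, ready to be marked; do not disturb the spanner, pencil, try square and wax tin.

Things in the scene. Friction and masses are not known exactly. Their poses are not given: they have to be found in the camera images.
- wheel: (mm) Grey grinding wheel, diameter 100, 20 thick, about 0.6 kg, on a steel arbor (diameter 12, length 144). Flanges (diameter 44) and nuts lie on both faces, out to 25 from the middle plane; the outer 28 of the faces is free to pinch. Origin at the wheel's centre, x along the arbor, z to the paint mark. Starts upright in the rack, centre 65 above the bench, and does not turn by itself there.
- paint_mark (a point): (mm) Red paint mark on the wheel's rim and faces, 50 from its centre along its z. A reference only: the heavy side cannot be seen and lies elsewhere each time. In the rules 'heavy_side' is that unseen heavy side, turning with the wheel: its z axis points from the heavy side through the wheel's centre, so it is vertical when the heavy side is straight down.
- rack: (mm) Wooden rack, 80 x 116, fixed. The wheel stands on its rim between two cheeks 26 apart, 36 high, on two chocks. Origin at the centre of the underside, x along the arbor of the wheel in it, z up. Lift the wheel straight up by 40 or more to clear it.
- stand: (mm) Dark grey-green balancing stand, 156 (x) by 112 (y), fixed. Two uprights carry two steel rollers each: diameter 22, 10 wide, centres at y = +-12, 80 above the bench, x = +-48. Origin at the centre of the underside, z up. Rollers turn freely with a little drag: an off-balance wheel swings, resting heavy side down within about 9 degrees after 1 to 4 s.
- stand_seat (a point): (mm) Where the wheel's centre lies when both ends of the arbor rest in the valleys between the rollers: on the stand, 92 above the bench, x along the arbor, z up. The wheel then hangs free between the uprights, 28 over the base, top of its rim at 142.
- spanner: Bystander: steel open spanner, 196 x 27 x 9 mm, lying on the bench; origin at the centre of its underside, its length along its y axis.
- pencil: Bystander: red pencil, 184 x 12 x 8 mm, lying on the bench; origin at the centre of its underside, its length along its y axis.
- square_try: Bystander: try square with a steel blade and a brass-faced wooden stock, 95 x 162 x 18 mm, lying on the bench; origin at the centre of its underside.
- tin_wax: Bystander: round yellow tin, 77 mm in diameter, 34 mm high, standing on the bench; origin at the centre of its underside.

How it is judged:
On the way, in this order (a step that is already met when the one before it is completed fails the run):
1. the wheel lies on the stand, both ends of the arbor in the valleys of the rollers, let go and at rest (z of wheel in the frame of stand_seat between -0.005 and 0.005 m and y of wheel in the frame of stand_seat between -0.006 and 0.006 m and x of wheel in the frame of stand_seat between -0.016 and 0.016 m and contact force between the fingers and wheel below 0.1 N and angular speed of wheel below 0.15 rad/s), for 0.3 s.
2. the wheel is turned on the rollers until its heavy side is over 0.5 rad away from straight down (angle between heavy_side's own z axis and vertical above 0.5 rad and z of wheel in the frame of stand_seat below 0.006 m).
3. the wheel has come to rest on the rollers on its own, untouched (z of wheel in the frame of stand_seat between -0.005 and 0.005 m and angle between heavy_side's own z axis and vertical below 0.3 rad and contact force between the fingers and wheel below 0.1 N and angular speed of wheel below 0.15 rad/s), for 0.3 s.
At the end, for the whole second after the job is handed in: The fingers hold the wheel still with over 2 N, its centre at least 20 mm above its place on the rollers and within 100 mm of it sideways, not touching the stand, the arbor level within 0.3 rad, and the heavy side within 0.3 rad of straight down (angle between heavy_side's own z axis and vertical below 0.3 rad and contact force between the fingers and wheel above 2 N and z of wheel in the frame of stand_seat above 0.02 m and horizontal distance between wheel and stand_seat below 0.1 m and contact force between wheel and stand below 0.05 N and angle between wheel's own x axis and vertical between 1.27 and 1.87 rad and linear speed of wheel below 0.03 m/s and angular speed of wheel below 0.15 rad/s); the arm keeps its last pose, push and grip.
It fails at once if the wheel is dropped to the bench (height (world z) of wheel below 0.054 m).
It fails at once if the brittle wheel or its arbor is knocked or pressed hard against the stand (contact force between wheel and stand above 60 N).
It fails at once if a bystander is moved by over 20 mm (distance of any of spanner, pencil, square_try, tin_wax from where it was at the start of the episode above 0.02 m).
It also fails if it takes over 64 s, if anything falls off the work surface, if the arm or the gripper's body presses on something with over 40 N, if the wrist force passes 120 N, or if a joint passes its speed limit or range.

## Working session

There is one attempt and no reset: what is moved stays moved. The work goes in short steps, Python scripts to look and compute and a shell command to move; the robot and the scene stay as the last step left them, time stands still between calls to the robot, and variables do not carry over. Pictures are saved under pics/ and viewed, at most 12 in all, crops included, and the job is handed in when it is done.

```bash
mkdir -p pics; ls; cat > h.py <<'E'
import numpy as np, cv2
from scipy.spatial.transform import Rotation as R
from workcell import arm, optics
def snap(n,f=None):
    d=optics.get_image(n)
    if f: cv2.imwrite('pics/'+f,d['color'][:,:,::-1])
    return d
def ray(d,u,v):
    P=np.array(d['pose']);K=np.array(d['intrinsics'])
    return P[:3,3],P[:3,:3]@np.linalg.solve(K,[u,v,1.])
def plane(d,u,v,z):
    o,r=ray(d,u,v); return o+r*(z-o[2])/r[2]
def proj(d,p):
    P=np.array(d['pose']);K=np.array(d['intrinsics'])
    q=K@(P[:3,:3].T@(np.array(p)-P[:3,3])); return q[:2]/q[2]
E
python3 - <<'E'
from h import *
for n in('top','side'):
    d=snap(n,n+'0.png'); print(n,np.round(d['pose'],3).tolist(),np.round(d['intrinsics'],1).tolist())
s=arm.state();print(s)
E
```

```text
pics
top [[0.022, -0.98, 0.2, 0.288], [-1.0, -0.02, 0.013, -0.034], [-0.009, -0.2, -0.98, 1.132], [0.0, 0.0, 0.0, 1.0]] [[417.0, 0.0, 320.7], [0.0, 417.0, 202.2], [0.0, 0.0, 1.0]]
side [[-1.0, -0.027, 0.002, 0.509], [-0.012, 0.384, -0.923, 1.175], [0.024, -0.923, -0.384, 0.614], [0.0, 0.0, 0.0, 1.0]] [[438.3, 0.0, 325.0], [0.0, 438.3, 197.4], [0.0, 0.0, 1.0]]
{'time': 0.1, 'qpos': array([1.14619649e+00, 4.86718484e-02, 9.77492312e-02, 1.62200135e+00,
       3.07861461e-05, 1.44299258e+00]), 'qvel': array([-1.34391934e-05, -8.88630759e-04,  4.40377175e-03, -8.97209971e-04,
       -8.29456691e-04,  8.82122732e-04]), 'joint_efforts': array([ 2.41672882e-03, -3.39850366e+01,  3.20936251e+01,  1.57381513e-02,
       -1.04347744e-04, -6.48983672e-06]), 'position': array([0.15331573, 0.50153771, 0.23023409]), 'eef_rot': array([-0.4644066 , -3.10645929,  0.00320161]), 'ft_force': array([ 0.5248041 , -0.33639898, -0.31717517]), 'wrist_torque': array([-0.01253984,  0.02567875, -0.05563633]), 'grasp_force': 0.0, 'opening': 0.08539055836470867}
```

View pics/top0.png

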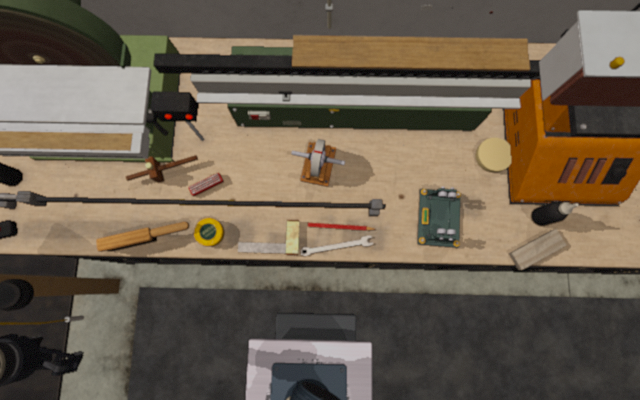

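View pics/side0.png

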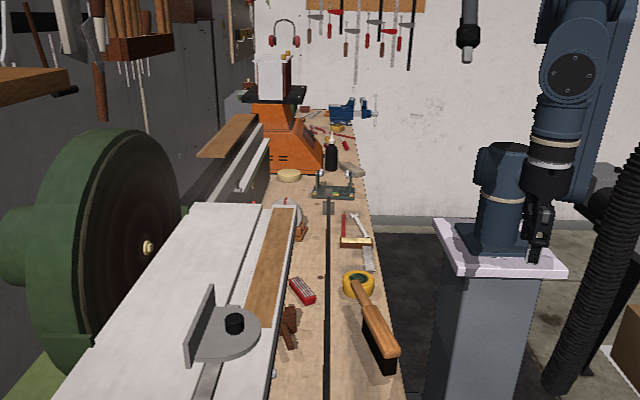

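The top view shows the wheel in the rack at about (318,158), with its arbor running (291,155)–(343,162). The stand is at (440,217), with roller pairs at (447,193) and (446,233), so its arbor axis runs up the image. The spanner, pencil, square and tin are at (338,245), (338,226), (270,247) and (208,232).

```bash
python3 - <<'E'
from h import *
d=snap('top'); c=d['color'][:,:,::-1]
a=cv2.resize(c[135:195,280:355],None,fx=5.3,fy=5.3,interpolation=cv2.INTER_CUBIC)
b=cv2.resize(c[182:252,405:475],None,fx=5.3,fy=5.3,interpolation=cv2.INTER_CUBIC)
H=max(a.shape[0],b.shape[0]);o=np.zeros((H,a.shape[1]+b.shape[1],3),np.uint8)
o[:a.shape[0],:a.shape[1]]=a;o[:b.shape[0],a.shape[1]:]=b
cv2.imwrite('pics/crop.png',o);print(a.shape,b.shape)
for u,v,z in[(291,155,.065),(343,162,.065),(318,158,.065),(447,193,.08),(446,233,.08),(345,110,.1),(500,105,.1),(230,120,.1)]: print(u,v,plane(d,u,v,z).round(3))
E
```

```text
(318, 398, 3) (371, 371, 3)
291 155 [0.633 0.063 0.065]
343 162 [ 0.616 -0.076  0.065]
318 158 [ 0.626 -0.01   0.065]
447 193 [ 0.534 -0.345  0.08 ]
446 233 [ 0.43  -0.338  0.08 ]
345 110 [ 0.749 -0.079  0.1  ]
500 105 [ 0.771 -0.488  0.1  ]
230 120 [0.715 0.224 0.1  ]
```

View pics/crop.png

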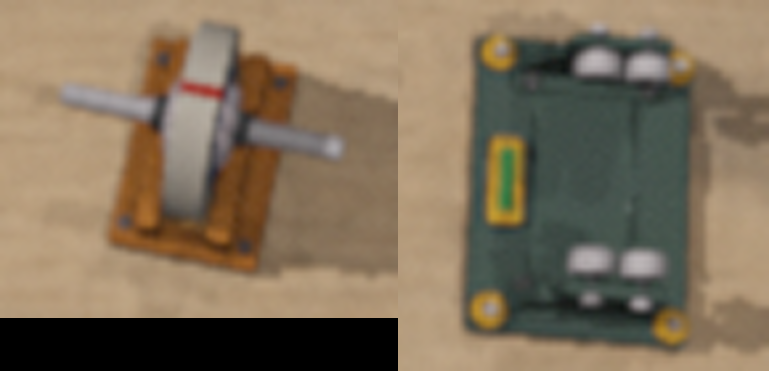

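The crop gives sub-pixel arbor ends at about (291.7,152.9) and (344.2,162.7), with the red mark near the top of the rim. The roller tops are at about (442,194), (452,194), (441,231) and (451,232).

```bash
cat >> h.py <<'E'
def go(p,yaw,tilt=0,tax=None,q=None):
    """row (shift, turn) from current measured pose to TCP p, tool down, tool-y at yaw deg (world), then tilted by tilt deg about world axis tax"""
    s=q or arm.state(); R0=R.from_rotvec(s['eef_rot']); a=np.radians(yaw)
    y=np.array([np.cos(a),np.sin(a),0]);z=np.array([0,0,-1.]);x=np.cross(y,z)
    Rt=R.from_matrix(np.c_[x,y,z])
    if tilt: Rt=R.from_rotvec(np.radians(tilt)*np.array(tax))*Rt
    d=R0.inv().apply(np.array(p)-s['position'])/.2; t=(R0.inv()*Rt).as_rotvec()/np.pi
    n=max(np.linalg.norm(d)*.2/.0625,np.linalg.norm(t)*180/10.7)
    print('row',np.round(np.r_[d,t],4).tolist(),'rows>=',round(n,1))
E
python3 - <<'E'
from h import *
d=snap('top')
f=lambda u,v,z:plane(d,u,v,z)
a,b=f(291.7,152.9,.065),f(344.2,162.7,.065);print(a,b,np.linalg.norm(a-b),(a+b)/2,np.degrees(np.arctan2(*(a-b)[1::-1])))
r=[f(442.5,193.7,.088),f(452.2,194.3,.088),f(441.4,231.4,.088),f(451,232,.088)];print(np.round(r,3),np.mean(r,0))
w=optics.get_image('wrist');print(np.round(w['tool_from_camera'],3).tolist(),w['intrinsics'][0])
go([.60,-.01,.25],97)
E
```

```text
[0.63908294 0.06106436 0.065     ] [ 0.6145623  -0.07967986  0.065     ] 0.1428642646028395 [ 0.62682262 -0.00930775  0.065     ] 80.11705049436075
[[ 0.53  -0.331  0.088]
 [ 0.529 -0.356  0.088]
 [ 0.433 -0.325  0.088]
 [ 0.432 -0.349  0.088]] [ 0.48083391 -0.33996626  0.088     ]
[[0.001, -0.96, -0.28, 0.07], [1.0, 0.001, -0.0, -0.001], [0.001, -0.28, 0.96, -0.144], [0.0, 0.0, 0.0, 1.0]] [358.17565627   0.         319.15785263]
row [-2.8836, -1.7939, -0.0947, -0.0004, -0.0001, -0.1334] rows>= 10.9
```

The arbor measures 143 mm long and the rollers are 24 × 97 mm apart, which match the given sizes. Now move over the wheel.

```bash
python3 -m creep '[-0.96,-0.6,-0.03,0,0,0,-0.96,-0.6,-0.03,0,0,0,-0.96,-0.6,-0.03,0,0,0,-0.96,-0.6,-0.03,0,0,0]' -1 60 && python3 -m creep '[-0.96,-0.6,-0.03,0,0,0,-0.96,-0.6,-0.03,0,0,0,-0.96,-0.6,-0.03,0,0,0,-0.96,-0.6,-0.03,0,0,0]' && python3 -m creep '[-0.96,-0.6,-0.03,0,0,-0.039,-0.96,-0.6,-0.03,0,0,-0.039,-0.96,-0.6,-0.03,0,0,-0.039,-0.96,-0.6,-0.03,0,0,-0.039,-0.96,-0.6,-0.03,0,0,-0.039,-0.96,-0.6,-0.03,0,0,-0.039]'
python3 - <<'E'
from h import *
s=arm.state();print(s['position'],R.from_rotvec(s['eef_rot']).as_matrix().round(3))
d=snap('wrist','w1.png')
E
```

```text
time: 0.75
position: [0.3033, 0.3291, 0.2374]
eef_rot: [0.467, 3.106, -0.0]
ft_force: [0.2, -0.0, -0.1]
opening: 0.0856
grasp_force: 0.0
time: 1.25
position: [0.452, 0.1579, 0.2432]
eef_rot: [0.468, 3.106, -0.0]
ft_force: [0.5, 1.2, -0.7]
opening: 0.0854
grasp_force: 0.0
time: 2.0
position: [0.5987, -0.0104, 0.249]
eef_rot: [-0.274, -3.128, -0.001]
ft_force: [0.0, 0.7, 0.0]
opening: 0.0855
grasp_force: 0.0
[ 0.59866432 -0.01039161  0.24900665] [[-0.985  0.174 -0.001]
 [ 0.174  0.985  0.001]
 [ 0.001  0.    -1.   ]]
```

View pics/w1.png

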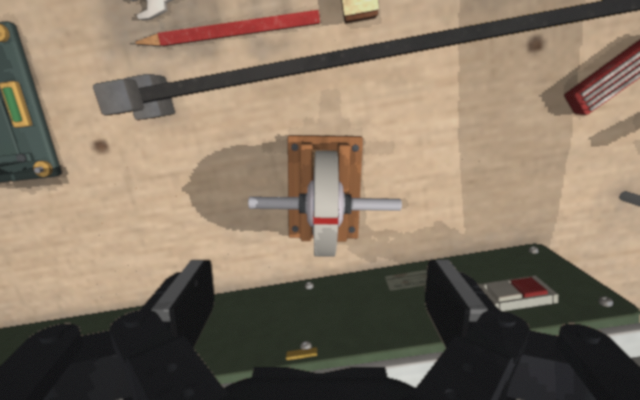

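The wrist view shows the wheel with its arbor ends at (250,203) and (401,204), level in the image, so the yaw is right. The rim spans (325,150)–(325,255).

```bash
cat >> h.py <<'E'
def wsnap(f=None):
    s=arm.state();d=snap('wrist',f);T=np.eye(4);T[:3,:3]=R.from_rotvec(s['eef_rot']).as_matrix();T[:3,3]=s['position']
    d['pose']=T@np.array(d['tool_from_camera']);return d
E
python3 - <<'E'
from h import *
d=wsnap()
a,b=plane(d,250,203,.069),plane(d,401,204.3,.069);print(a,b,np.linalg.norm(a-b),(a+b)/2,np.degrees(np.arctan2(*(b-a)[1::-1])))
c=(a+b)/2; go([c[0],c[1],.17],80); go([.625,-.0095,.17],80)
print(plane(d,325,150,.095),plane(d,314,222,.11),plane(d,337,222,.11))
E
```

```text
[ 0.6134047  -0.07965334  0.069     ] [0.63916946 0.06080379 0.069     ] 0.14280065999281327 [ 0.62628708 -0.00942478  0.069     ] 79.60550652250916
row [-0.1367, 0.0249, 0.3983, 0.0001, -0.0, 0.0005] rows>= 1.3
row [-0.1305, 0.0234, 0.3983, 0.0001, -0.0, 0.0005] rows>= 1.3
[ 0.57238099 -0.00120555  0.095     ] [ 0.62818806 -0.02025838  0.11      ] [ 0.63149713 -0.00125639  0.11      ]
```

```bash
python3 -m creep '[-0.137,0.025,0.3,0,0,0,-0.137,0.025,0.5,0,0,0,-0.137,0.025,0.6,0,0,0,-0.137,0.025,0.7,0,0,0,-0.137,0.025,0.76,0,0,0,-0.137,0.025,0.80,0,0,0,-0.137,0.025,0.80,0,0,0]' -1 60 && python3 -m creep '[0,0,0,0,0,0,0,0,0,0,0,0,0,0,0,0,0,0,0,0,0,0,0,0,0,0,0,0,0,0,0,0,0,0,0,0]' 1 60
```

```text
time: 2.98
position: [0.6267, -0.0101, 0.0893]
eef_rot: [-0.273, -3.129, -0.0]
ft_force: [-0.5, 0.7, 0.5]
opening: 0.0852
grasp_force: 0.0
time: 3.72
position: [0.6272, -0.0104, 0.0899]
eef_rot: [0.273, 3.129, 0.0]
ft_force: [-0.3, 1.9, 3.3]
opening: 0.019
grasp_force: 60.1
```

```bash
python3 -m creep '[0,0,-0.06,0,0,0,0,0,-0.12,0,0,0,0,0,-0.18,0,0,0,0,0,-0.24,0,0,0,0,0,-0.35,0,0,0,0,0,-0.5,0,0,0,0,0,-0.65,0,0,0,0,0,-0.65,0,0,0]'
python3 - <<'E'
from h import *
d=wsnap('w2.png'); go([.481,-.340,.22],-3.8)
E
```

```text
time: 4.72
position: [0.6291, -0.0108, 0.2237]
eef_rot: [0.273, 3.122, -0.0]
ft_force: [0.7, 0.9, -5.4]
opening: 0.0187
grasp_force: 59.2
row [0.4387, -1.7493, 0.0036, 0.001, 0.001, 0.4656] rows>= 7.8
```

View pics/w2.png

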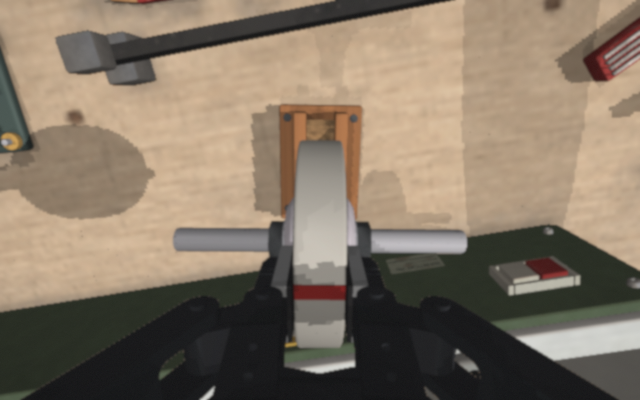

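The wheel is held level: arbor ends at (176,239) and (466,241), red mark just behind the pads at (319,292). Now carry it past the stand, to look at the rollers in the wrist view.

```bash
python3 -m creep '[0.03,-0.15,-0.01,0,0,0,0.08,-0.4,-0.03,0,0,0,0.14,-0.7,-0.05,0,0,0,0.19,-1,-0.06,0,0,0]' && python3 -m creep '[0.06,-0.3,-0.02,0,0,0,0.12,-0.6,-0.04,0,0,0,0.16,-0.85,-0.06,0,0,0,0.19,-1,-0.06,0,0,0,0.19,-1,-0.06,0,0,0]' && python3 -m creep '[0,-0.1,0,0,0,0.05,0,-0.1,0,0,0,0.1,0,-0.1,0,0,0,0.16,0,-0.1,0,0,0,0.22,0,-0.1,0,0,0,0.28,0,-0.1,0,0,0,0.34,0,-0.1,0,0,0,0.4,0,-0.1,0,0,0,0.44,0,-0.1,0,0,0,0.466,0,-0.1,0,0,0,0.466,0,-0.1,0,0,0,0.466]'
python3 - <<'E'
from h import *
d=wsnap('w3.png'); np.save('w3pose.npy',d['pose']);print(d['pose'].round(3).tolist());s=arm.state();print(s['position'],R.from_rotvec(s['eef_rot']).as_matrix().round(3))
E
```

```text
time: 5.28
position: [0.5533, -0.2018, 0.2291]
eef_rot: [-0.272, -3.127, -0.002]
ft_force: [0.7, -1.4, -6.1]
opening: 0.0187
grasp_force: 59.4
time: 5.9
position: [0.4806, -0.3934, 0.2403]
eef_rot: [-0.28, -3.125, -0.003]
ft_force: [-0.3, 1.1, -6.9]
opening: 0.0189
grasp_force: 59.7
time: 7.28
position: [0.4793, -0.4102, 0.2423]
eef_rot: [-2.292, -2.146, -0.0]
ft_force: [0.0, 0.5, -5.1]
opening: 0.019
grasp_force: 60.0
[[0.998, -0.062, -0.019, 0.484], [-0.064, -0.958, -0.278, -0.34], [-0.001, 0.279, -0.96, 0.386], [0.0, 0.0, 0.0, 1.0]]
[ 0.47927302 -0.41037368  0.24259941] [[ 0.066  0.998 -0.001]
 [ 0.998 -0.066  0.001]
 [ 0.001 -0.001 -1.   ]]
```

View pics/w3.png

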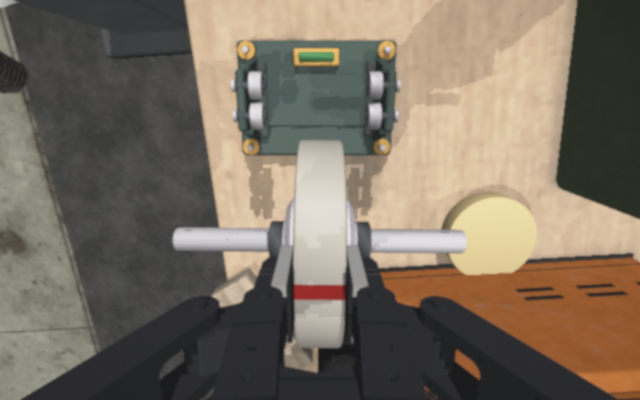

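The stand is at the top of the frame, square to the image, with its roller pairs around (255,85), (257,116), (376,85) and (375,116). Segment them for exact centres.

```bash
python3 - <<'E'
from h import *
c=cv2.imread('pics/w3.png');d=dict(pose=np.load('w3pose.npy'),intrinsics=optics.get_image('wrist')['intrinsics'])
h=cv2.cvtColor(c,cv2.COLOR_BGR2HSV);m=((h[...,1]<40)&(h[...,2]>120)).astype(np.uint8)
m[:60]=0;m[140:]=0;m[:,:230]=0;m[:,405:]=0
n,l,st,ce=cv2.connectedComponentsWithStats(m);P=[]
for i in range(1,n):
    if st[i,4]>60:
        x,y,w,hh=st[i,:4];print(st[i],plane(d,x+w/2-.5,y+hh/2-.5,.082).round(4), plane(d,x,y-.5,.08)[1].round(4),plane(d,x,y+hh-.5,.08)[1].round(4))
# bolts on base
m=cv2.inRange(h,(15,120,120),(30,255,255));m[170:]=0;m[:,:230]=0;m[:,405:]=0
n,l,st,ce=cv2.connectedComponentsWithStats(m)
for i in range(1,n):
    if st[i,4]>60: print('bolt',st[i],plane(d,*ce[i],.012).round(4))
for u,v in[(175,239),(466,241.5)]:
    for z in(.212,.218): print(plane(d,u,v,z).round(4))
E
```

```text
[247  71  15  26 334] [ 0.4323 -0.327   0.082 ] -0.3167 -0.3367
[370  71  14  23 284] [ 0.5311 -0.3323  0.082 ] -0.3231 -0.3408
[248 102  15  26 318] [ 0.4303 -0.3514  0.082 ] -0.3407 -0.3616
[369 103  14  22 261] [ 0.5298 -0.357   0.082 ] -0.3479 -0.3657
bolt [238  41  17  18 183] [ 0.4164 -0.2928  0.012 ]
bolt [378  42  17  17 173] [ 0.5513 -0.3017  0.012 ]
bolt [294  48  45  18 426] [ 0.4835 -0.3034  0.012 ]
bolt [244 139  15  16 137] [ 0.4101 -0.3858  0.012 ]
bolt [375 138  15  16 119] [ 0.5461 -0.3941  0.012 ]
[ 0.4044 -0.4071  0.212 ]
[ 0.4071 -0.4048  0.218 ]
[ 0.5564 -0.4183  0.212 ]
[ 0.5539 -0.4156  0.218 ]
```

```bash
python3 -m creep '[0.1,-0.01,0,0,0,0,0.22,-0.015,0,0,0,0,0.34,-0.019,0,0,0,0,0.34,-0.019,0.15,0,0,0,0.34,-0.019,0.3,0,0,0,0.34,-0.019,0.42,0,0,0,0.34,-0.019,0.5,0,0,0,0.34,-0.019,0.5,0,0,0]'
python3 - <<'E'
from h import *
d=wsnap('w4.png'); T=d['pose']; t=snap('top','t4.png');go([.480,-.3425,.1165],-3.7)
c=t['color'][170:245,400:490,::-1];w=d['color'][...,::-1]
o=np.zeros((400,640+160,3),np.uint8);o[:,:640]=w;q=cv2.resize(c,None,fx=1.77,fy=1.77,interpolation=2);o[:q.shape[0],640:640+q.shape[1]]=q[:, :160];cv2.imwrite('pics/w4c.png',o)
E
```

```text
time: 8.38
position: [0.4791, -0.3421, 0.1416]
eef_rot: [-2.292, -2.143, 0.0]
ft_force: [-0.9, -0.7, -6.3]
opening: 0.0189
grasp_force: 60.0
row [0.0037, -0.0024, 0.1386, 0.0003, 0.0003, -0.0009] rows>= 0.4
```

View pics/w4c.png

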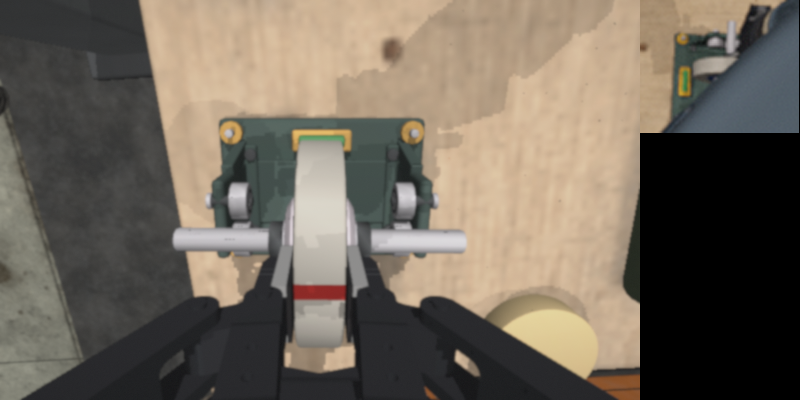

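The arbor lies centred over the roller pairs (columns 238 and 405, arbor middle 320). Lower slowly.

```bash
python3 -m creep '[0.004,0,0.05,0,0,0,0.004,0,0.08,0,0,0,0.004,0,0.1,0,0,0,0.004,0,0.11,0,0,0,0.004,0,0.115,0,0,0,0.004,0,0.115,0,0,0]' && python3 -m creep '[0,0,0.005,0,0,0,0,0,0.01,0,0,0,0,0,0.01,0,0,0]' && python3 -m creep '[0,0,0.005,0,0,0,0,0,0.01,0,0,0,0,0,0.01,0,0,0]'
```

```text
time: 9.22
position: [0.4801, -0.3421, 0.1204]
eef_rot: [2.295, 2.145, -0.0]
ft_force: [-0.2, -0.2, -5.5]
opening: 0.0187
grasp_force: 60.0
time: 9.6
position: [0.4802, -0.3424, 0.1186]
eef_rot: [2.294, 2.145, -0.001]
ft_force: [-0.3, -0.8, -4.5]
opening: 0.0187
grasp_force: 60.2
time: 9.98
position: [0.4803, -0.3435, 0.1173]
eef_rot: [2.293, 2.143, -0.003]
ft_force: [-1.3, -3.7, -1.9]
opening: 0.0189
grasp_force: 60.6
```

```bash
python3 -m creep '[-0.005,0,0,0,0,0,-0.01,0,0.003,0,0,0,-0.01,0,0.005,0,0,0]' && python3 -m creep '[-0.001,0,0.003,0,0,0,-0.003,0,0.004,0,0,0,-0.003,0,0.004,0,0,0]'
```

```text
time: 10.35
position: [0.4803, -0.344, 0.1167]
eef_rot: [2.294, 2.145, 0.001]
ft_force: [-2.1, -0.5, 5.5]
opening: 0.0186
grasp_force: 61.6
time: 10.72
position: [0.4803, -0.3441, 0.1167]
eef_rot: [2.294, 2.146, 0.002]
ft_force: [-2.7, 0.6, 7.6]
opening: 0.0188
grasp_force: 61.9
```

```bash
python3 -m creep '[0,0,0,0,0,0,0,0,0,0,0,0,0,0,0,0,0,0,0,0,0,0,0,0]' -1 && python3 -m creep '[0,0,-0.1,0,0,0,0,0,-0.25,0,0,0,0,0,-0.4,0,0,0,0,0,-0.4,0,0,0,0,0,-0.4,0,0,0,0,0,-0.4,0,0,0,0,0,-0.4,0,0,0,0,0,-0.4,0,0,0,0,0,-0.4,0,0,0,0,0,-0.4,0,0,0,0,0,-0.4,0,0,0,0,0,-0.4,0,0,0,0,0,-0.4,0,0,0,0,0,-0.4,0,0,0,0,0,-0.4,0,0,0,0,0,-0.4,0,0,0]'
python3 - <<'E'
from h import *
d=wsnap('w5a.png')
E
python3 -m creep '[0,0,0,0,0,0,0,0,0,0,0,0,0,0,0,0,0,0,0,0,0,0,0,0,0,0,0,0,0,0,0,0,0,0,0,0,0,0,0,0,0,0,0,0,0,0,0,0,0,0,0,0,0,0,0,0,0,0,0,0,0,0,0,0,0,0,0,0,0,0,0,0,0,0,0,0,0,0]'
python3 - <<'E'
from h import *
d=wsnap('w5.png');np.save('w5pose.npy',d['pose'])
a=cv2.imread('pics/w5a.png');b=cv2.imread('pics/w5.png');print(np.abs(a.astype(int)-b).max(2)[:,200:440].__gt__(40).sum())
cv2.imwrite('pics/w5c.png',np.hstack([a[:,120:520],b[:,120:520]]))
E
```

```text
time: 11.22
position: [0.4799, -0.3444, 0.1141]
eef_rot: [-2.295, -2.145, -0.001]
ft_force: [0.1, 0.2, 0.1]
opening: 0.0853
grasp_force: 0.0
time: 13.22
position: [0.4799, -0.3447, 0.1945]
eef_rot: [2.295, 2.145, -0.0]
ft_force: [-0.5, 1.1, -1.0]
opening: 0.0855
grasp_force: 0.0
time: 14.9
position: [0.4799, -0.3447, 0.1945]
eef_rot: [2.295, 2.145, -0.0]
ft_force: [0.2, -0.1, -0.3]
opening: 0.0854
grasp_force: 0.0
0
```

View pics/w5c.png

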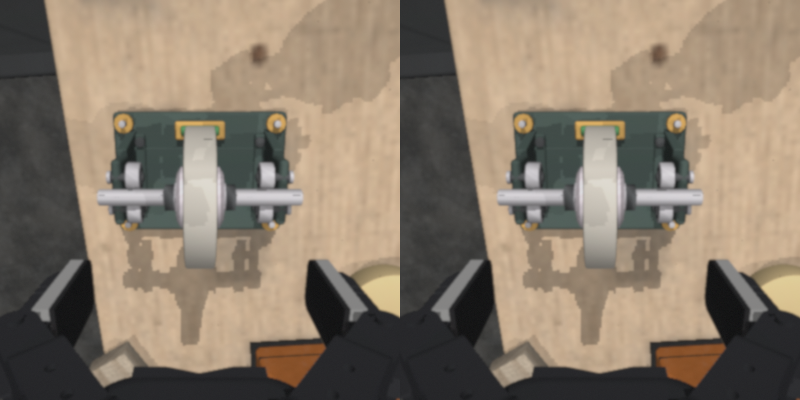

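The wheel sits in the valleys and is at rest: two frames 1.7 s apart are identical, and the red mark has turned out of sight. Next, pinch the rim with the tool tilted 10° and pull it round about the arbor.

```bash
python3 -m creep '[-0.018,0,0.15,0,0.0556,0,-0.018,0,0.28,0,0.0556,0,-0.018,0,0.36,0,0.0556,0,-0.018,0,0.39,0,0.0556,0,-0.018,0,0.39,0,0.0556,0]' && python3 -m creep '[0,0,0,0,0,0,0,0,0,0,0,0,0,0,0,0,0,0,0,0,0,0,0,0,0,0,0,0,0,0,0,0,0,0,0,0]' 1 25
```

```text
time: 15.58
position: [0.48, -0.3479, 0.1175]
eef_rot: [-2.204, -2.062, -0.193]
ft_force: [-0.5, -0.2, 0.1]
opening: 0.0852
grasp_force: 0.0
time: 16.32
position: [0.4799, -0.3484, 0.117]
eef_rot: [-2.204, -2.06, -0.193]
ft_force: [-0.4, -0.6, 2.6]
opening: 0.0197
grasp_force: 30.7
```

```bash
python3 -m creep '[0.0107,0,0.0005,0,-0.0278,0,0.0213,0,0.0019,0,-0.0556,0,0.0317,0,0.0042,0,-0.0833,0,0.0419,0,0.0074,0,-0.1111,0,0.0518,0,0.0115,0,-0.1389,0,0.0613,0,0.0164,0,-0.1667,0]'
```

```text
time: 17.08
position: [0.4808, -0.3361, 0.1167]
eef_rot: [2.101, 1.963, -0.374]
ft_force: [-0.6, -0.6, 1.8]
opening: 0.0194
grasp_force: 30.7
```

```bash
python3 -m creep '[0.0107,0,0.0005,0,-0.0278,0,0.0213,0,0.0019,0,-0.0556,0,0.0317,0,0.0042,0,-0.0833,0,0.0419,0,0.0074,0,-0.1111,0,0.0518,0,0.0115,0,-0.1389,0,0.0613,0,0.0164,0,-0.1667,0,0.0613,0,0.0164,0,-0.1667,0]'
python3 - <<'E'
from h import *
d=wsnap('w6.png');print(R.from_rotvec(arm.state()['eef_rot']).as_matrix().round(3))
E
```

```text
time: 17.95
position: [0.4816, -0.3241, 0.1091]
eef_rot: [1.763, 1.652, -0.826]
ft_force: [-2.8, 8.1, 7.2]
opening: 0.0195
grasp_force: 32.0
[[ 0.041  0.998 -0.051]
 [ 0.64  -0.065 -0.766]
 [-0.767 -0.001 -0.641]]
```

View pics/w6.png

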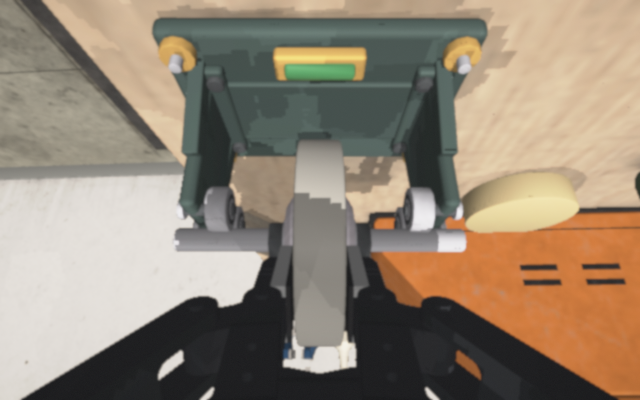

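The wheel followed the fingers. The tool stands at 50°, the arbor is still between the rollers at (220,208) and (422,208), and forces are low. Let go and back off.

```bash
python3 -m creep '[0,0,0,0,0,0,0,0,0,0,0,0,0,0,0,0,0,0,0,0,0,0,0,0]' -1 && python3 -m creep '[0,0,-0.12,0,0,0,0,0,-0.26,0,0,0,0,0,-0.4,0,0,0,0,0,-0.4,0,0,0]'
python3 - <<'E'
from h import *
d=wsnap('w7a.png')
E
python3 -m creep '[-0.08,0,0.03,0,0.055,0,-0.16,0,0.07,0,0.11,0,-0.24,0,0.11,0,0.166,0,-0.32,0,0.15,0,0.22,0,-0.4,0,0.187,0,0.2778,0,-0.4,0,0.187,0,0.2778,0]'
python3 - <<'E'
from h import *
d=wsnap('w7b.png')
E
python3 -m creep '[0,0,0,0,0,0,0,0,0,0,0,0,0,0,0,0,0,0,0,0,0,0,0,0,0,0,0,0,0,0,0,0,0,0,0,0,0,0,0,0,0,0,0,0,0,0,0,0,0,0,0,0,0,0,0,0,0,0,0,0,0,0,0,0,0,0,0,0,0,0,0,0,0,0,0,0,0,0,0,0,0,0,0,0,0,0,0,0,0,0,0,0,0,0,0,0]'
python3 - <<'E'
from h import *
d=wsnap('w7c.png')
E
python3 -m creep '[0,0,0,0,0,0,0,0,0,0,0,0,0,0,0,0,0,0,0,0,0,0,0,0,0,0,0,0,0,0,0,0,0,0,0,0,0,0,0,0,0,0,0,0,0,0,0,0,0,0,0,0,0,0,0,0,0,0,0,0,0,0,0,0,0,0,0,0,0,0,0,0,0,0,0,0,0,0,0,0,0,0,0,0,0,0,0,0,0,0,0,0,0,0,0,0]'
python3 - <<'E'
from h import *
d=wsnap('w7d.png');s=arm.state();print(s['position'],R.from_rotvec(s['eef_rot']).as_matrix().round(3))
I=[cv2.imread(f'pics/w7{k}.png')[60:300,160:480] for k in 'abcd']
cv2.imwrite('pics/w7.png',np.vstack([np.hstack(I[:2]),np.hstack(I[2:])]))
print((np.abs(I[2].astype(int)-I[3]).max(2)>30).sum())
E
```

```text
time: 18.5
position: [0.481, -0.3254, 0.1078]
eef_rot: [1.768, 1.652, -0.825]
ft_force: [-0.3, 0.7, 0.1]
opening: 0.0849
grasp_force: 0.0
time: 19.0
position: [0.4871, -0.2636, 0.1615]
eef_rot: [1.766, 1.651, -0.821]
ft_force: [-0.0, 0.2, -0.5]
opening: 0.0855
grasp_force: 0.0
time: 19.8
position: [0.4783, -0.3496, 0.194]
eef_rot: [-2.301, -2.134, 0.001]
ft_force: [0.4, 0.4, -0.6]
opening: 0.0855
grasp_force: 0.0
time: 21.85
position: [0.48, -0.344, 0.1968]
eef_rot: [-2.295, -2.145, 0.0]
ft_force: [-0.0, -0.6, -0.3]
opening: 0.0853
grasp_force: 0.0
time: 23.9
position: [0.48, -0.344, 0.1968]
eef_rot: [2.295, 2.145, -0.0]
ft_force: [0.4, 0.1, -0.7]
opening: 0.085
grasp_force: 0.0
[ 0.47997919 -0.34401735  0.19680394] [[ 0.067  0.998  0.   ]
 [ 0.998 -0.067 -0.   ]
 [-0.     0.    -1.   ]]
0
```

View pics/w7.png

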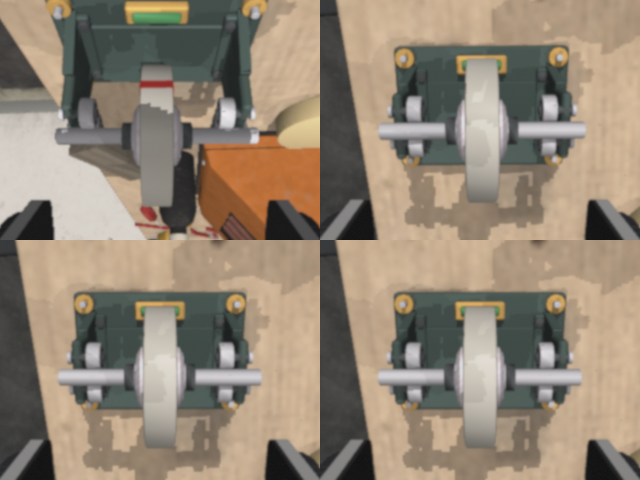

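After the release the wheel swung: the red mark shows in the first frame and has gone later. It is now at rest, with the last two frames identical. Pinch the rim and lift straight up.

```bash
python3 -m creep '[0,0,0.15,0,0,0,0,0,0.28,0,0,0,0,0,0.36,0,0,0,0,0,0.4,0,0,0,0,0,0.4,0,0,0,0,0,0.4,0,0,0]' -1 && python3 -m creep '[0,0,0,0,0,0,0,0,0,0,0,0,0,0,0,0,0,0,0,0,0,0,0,0,0,0,0,0,0,0,0,0,0,0,0,0]' 1 60 && python3 -m creep '[0,0,-0.02,0,0,0,0,0,-0.05,0,0,0,0,0,-0.09,0,0,0,0,0,-0.13,0,0,0,0,0,-0.18,0,0,0,0,0,-0.23,0,0,0,0,0,-0.27,0,0,0,0,0,-0.3,0,0,0,0,0,-0.3,0,0,0,0,0,-0.3,0,0,0,0,0,-0.3,0,0,0,0,0,-0.3,0,0,0,0,0,-0.3,0,0,0]'
python3 - <<'E'
from h import *
d=wsnap('w8.png');print(arm.state()['qvel'].round(4))
E
```

```text
time: 24.7
position: [0.4806, -0.3445, 0.1181]
eef_rot: [2.294, 2.144, 0.0]
ft_force: [0.5, 0.3, -0.2]
opening: 0.0854
grasp_force: 0.0
time: 25.45
position: [0.4801, -0.3441, 0.1171]
eef_rot: [2.295, 2.145, 0.0]
ft_force: [-0.6, 0.5, 1.5]
opening: 0.0189
grasp_force: 60.3
time: 27.08
position: [0.4799, -0.3439, 0.1766]
eef_rot: [-2.295, -2.145, 0.0]
ft_force: [-0.5, 0.2, -6.0]
opening: 0.0189
grasp_force: 59.4
[ 0.0005 -0.0007  0.0027  0.0017  0.0005  0.0005]
```

View pics/w8.png

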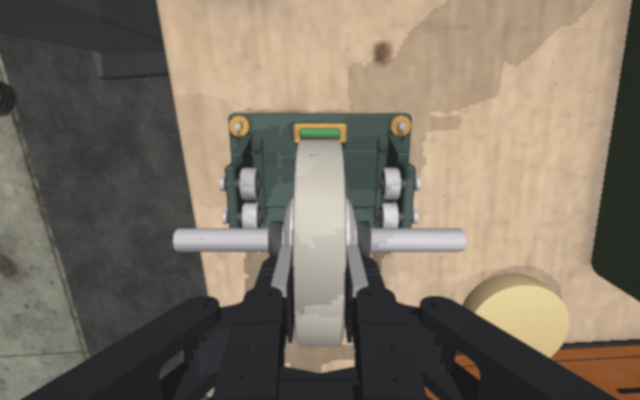

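The wheel is held 60 mm above the rollers and still, with the arbor level in the image: ends at (175,239) and (466,240). Handing in.

```bash
python3 -c "
from workcell import arm
print(arm.finish_job())"
```

```text
the job is handed in; nothing more can be done
None
```

I handed the job in at about 27 s of the 64 s. The wheel was pulled round 60° on the stand, swung to rest on its own and is now held still 60 mm above the rollers with the arbor level. I couldn't see the heavy side directly, and `finish_job()` gave no verdict.

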